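# Run the loading slide of a bench load frame home under the plunger

### The job

The mortar cylinder is already standing on the drawn-out loading slide of the blue-headed load frame. With a fingertip press the red lock button down and, keeping it down all the way, push the slide in under the plunger until it is against its end stop; then let the button spring up so the slide is locked there. Do not touch, tip or shift the cylinder on its platen, pick nothing up, and leave everything else on the bench and on the machine where it is.

Things in the scene. Friction and masses are not known exactly. Their poses are not given: they have to be found in the camera images.
- load_frame: Load frame fixed to the bench: grey case 520 x 300 x 55 mm, two 28 mm columns, blue crosshead 405 mm up, plunger ending 257 mm up. Origin on the bench midway between the columns. x = direction the slide is pushed in (case from x -400 to +120 mm), z up; columns at y +118 and -118 mm. Guide rods along x at y +36, -36 mm, tops 80 mm up; rod end block at x -388 to -372 mm, 100 mm wide, 90 mm up.
- carriage (a joint): Travel of the loading slide in m along the load frame's +x: it starts fully drawn out, at 0; 0.150 is against the end stop, platen under the plunger. Unlocked it needs 3 to 5 N to move (2.5 N friction plus 12 N per m/s). About 1.6 kg. The lock catches in a notch every 25 mm, the first at 0, the last at 0.150, with 1 mm of play: locked, the slide cannot be pushed on.
- lock_button (a joint): How far the red lock button is pressed straight down, in m: 0 up (a blade under it stands in a notch of the lock bar), 0.008 fully down. The slide is free beyond 0.003; keep it beyond that all the way, or it catches in the next notch. Its spring takes 3.5 N to start and 7 N fully down.
- button_top (a point): Centre of the flat top of the red lock button, a cap 32 mm in diameter on the tongue at the slide's outer end (tongue 50 mm wide, top 104 mm above the bench). 124 mm above the bench when up, 116 mm when fully down. It travels with the slide, 190 mm from the platen centre towards the load frame's -x.
- push_plate_top (a point): Middle of the top edge of the upright aluminium push plate, on its face towards the button. Plate 50 mm wide, 6 mm thick, 104 to 150 mm above the bench, square to the slide's direction; this face is 22 mm from the button's centre on the platen's side, so a fingertip on the button can push against it.
- platen_centre (a point): Centre of the top face of the round steel platen (90 mm dia) on the slide, 120 mm above the bench.
- test_cylinder: The grey mortar cylinder, 50 mm dia x 100 mm high, about 0.4 kg, standing loose on the middle of the slide's platen. Origin at the centre of its underside; z is its axis.
- spare_cylinder: A second mortar cylinder of the same size, standing loose on the case beside the slide. Origin at the centre of its underside.
- capping_disc: Loose steel disc, 54 mm dia, 12 mm thick, lying on the case beside the outer end of the slide. Origin at the centre of its underside.
- caliper: Loose digital caliper about 165 mm long, lying on the case beside the slide, along it. Origin under its middle.
- split_mould: Loose dark steel cylinder mould, 72 mm dia, 100 mm high, with two clamp lugs, on the bench. Origin at the centre of its underside.
- mixing_bowl: Loose steel bowl, 110 mm dia, 60 mm high, on the bench. Origin at the centre of its underside.
- oil_jar: Loose amber jar, 60 mm dia, 95 mm high, on the bench. Origin at the centre of its underside.
- sieve: Loose round test sieve with lid, 208 mm dia, 49 mm high, on the bench. Origin at the centre of its underside.
- brush: Loose bench brush, 200 mm long, on the bench.
There are look-alikes about, which are no part of the job. What is shaped like the test_cylinder but purple or yellow is not meant.

How it is judged:
By the outcome, as a careful person would: the job done as asked, in the order asked, and still so for the second after the job is handed in, with the robot touching nothing.
It also fails if it takes over 35 s, if anything falls off the work surface, if the arm or the gripper's body presses on something with over 40 N, if the wrist force passes 120 N, or if a joint passes its speed limit or range.

### The arm

A 6-joint arm with a two-finger parallel gripper is mounted at the origin on the work surface. World frame = base frame: x ahead of the robot, y to its left, z up, the work surface at z = 0. Lengths are in mm, angles in rad, forces in N, time in s.
With the tool pointing down it reaches from about 350 to 775 mm from the base axis. Payload 7.3 kg.
Tool frame: the origin (TCP) lies on the centre line of the jaws, within the pads' length; the fingertips stand 17 mm ahead of it and the grasp point (between the pads) lies 2 mm behind it; z points along the fingers, y is the line along which they close (so a half turn about z gives the same grasp; the last joint's range is limited). The gripper opens to 92 mm and grips with 3 to 60 N. Pads are 19 mm wide; open, the fingers measure 130 mm over their backs; the gripper's body (75 mm by 190 mm) begins 47 mm behind the grasp point.
Start: joints at [1.022, 0.342, 1.524, -0, 1.275, -0.146], TCP at [205.786, 483.01, 209.841] pointing down, gripper open.
Joint ranges: [-2.53, 2.53], [-0.77, 2.02], [0.04, 2.7], [-1, 4.14], [0.28, 2.66], [-3.11, 3.11]. Speed limits (rad/s): [2.57, 2.57, 3.14, 3.14, 3.14, 3.14].

### API

Orientations are given as [roll, pitch, yaw] about the fixed x, y, z axes, in that order (R = Rz(yaw) Ry(pitch) Rx(roll)).
In Python, from plant import bot gives the robot as it stands. The module is installed in compiled form; this text tells all that it offers.
- The arm moves only by the shell command python3 -m pendant 'ROWS'. ROWS is JSON, a list of rows, each a list of 3 entries, a list of its own where there are three numbers: the shift along the world's x, y, z as a fraction of full scale, then the turn, a rotation vector about the world's x, y, z as a fraction of full scale, then the opening, from -1 (shut) to 1 (fully open), so that 0 is half open. In form: [[[tx, ty, tz], [rx, ry, rz], claw], ...]. A call has exactly 10 rows; each row shifts and turns the commanded pose from where the row before left it; what a row does not reach is not made up. Full scale, the value 1, is 30 mm for a shift and 0.12 rad for a turn. A row lasts 1/12 s, in which the tool goes at most 41.7 mm and 7.16 degrees, less where a joint would pass 70% of its speed; a pose out of reach is approached as far as the arm can. A call with a number of a shift or a turn outside -1 to 1 is refused whole. A call with a gripper value outside its range is refused whole. The fingers move at their own pace and stop on an object; the grip force is fixed at half the most. Time passes only in rows, so rows that do not move let the fingers close, or fill a call up. It gives the time, the measured TCP pose, the force, the opening and the grip force at its end, in the units of the state.
- bot.get_obs(): the state, without advancing time (a new reading comes with each control period).
- bot.capture(name): name is "scene" or "side" or "wrist"; returns the picture (480x640x3 uint8, blue, green, red); there is no depth.
- bot.camera_params(name): a dict with "fovy" (degrees; the focal length in pixels is half the picture's height over the tangent of half this angle, whatever the lens; pixels are square), "cx", "cy" (the principal point, pixels), "distortion" ([k1, k2, p1, p2, k3] as OpenCV has them; the pictures are not rectified), "camera_from_world" (4x4, takes a point from world to camera coordinates). Camera axes: x right, y down, z forward; pixel columns grow to the right and rows downward; lengths in mm; the calibration is good to about 2 mm. A picture is of the moment at which its call begins: read the wrist's pose just before it. camera_params takes no time and is no camera call; for the wrist camera it gives the pose at the moment of the call.
- bot.close_job(): hands the job in; it is judged then, once.
The state is a dict: "time": time; "joint_positions": joint angles; "dq": joint speeds; "tau": joint torques, N m; "tool_pos": TCP position; "tcp_rot": TCP orientation; "contact_force": force on the tool from outside, world axes, zero at the start; "moment": the same for the moment, N m; "grip_width": finger opening in mm; "finger_force": force on a finger pad.
Only numpy, scipy, OpenCV 4.12 (cv2) and the standard library are available. Lean on these libraries where they do the work, as an engineer would, in place of code of your own. Each camera call takes 0.05 s, during which the arm holds its last target. There are 200 camera calls.

## Working session

There is one attempt and no reset: what is moved stays moved. The work goes in short steps, Python scripts to look and compute and a shell command to move; the robot and the scene stay as the last step left them, time stands still between calls to the robot, and variables do not carry over. Pictures are saved under pics/ and viewed, at most 10 in all, crops included, and the job is handed in when it is done.

```bash
mkdir -p pics
python3 - <<'E'
from plant import bot
import cv2,numpy as np
o=bot.get_obs();print(o)
for n in("scene","side"):
    cv2.imwrite(f"pics/{n}0.png",bot.capture(n))
    p=bot.camera_params(n);print(n,p["fovy"],p["cx"],p["cy"],p["distortion"],np.round(p["camera_from_world"],3).tolist())
E
```

```text
{'time': 0.0, 'joint_positions': array([ 1.02199101e+00,  3.42737454e-01,  1.52502186e+00, -2.63907422e-05,
        1.27541438e+00, -1.45987839e-01]), 'dq': array([ 0.00137981,  0.00017395,  0.00059492, -0.00087294,  0.00243451,
        0.00014408]), 'tau': array([-4.29802794e-04, -4.31228828e+01, -2.44219851e+01,  7.17144390e-02,
        5.59333863e-02, -1.47729434e-04]), 'tool_pos': array([205.55447113, 482.60546859, 209.13566132]), 'tcp_rot': array([-3.14002477e+00, -2.05025251e-04,  2.73878272e+00]), 'contact_force': array([ 0.16054038,  0.86195982, -0.04291631]), 'moment': array([ 0.01655734, -0.02893907, -0.00647038]), 'finger_force': 0.0, 'grip_width': 91.3358420797189}
scene 51.505803412597984 321.2019477967195 229.68323486849485 [-0.03444846  0.          0.          0.          0.        ] [[0.744, 0.668, -0.007, -418.565], [0.564, -0.633, -0.53, -245.022], [-0.358, 0.39, -0.848, 1733.133], [0.0, 0.0, 0.0, 1.0]]
side 52.85635468111959 317.44405058594765 244.02646906316025 [-0.03300611  0.          0.          0.          0.        ] [[0.976, -0.219, -0.002, -559.42], [-0.167, -0.739, -0.652, 164.584], [0.141, 0.637, -0.758, 1170.109], [0.0, 0.0, 0.0, 1.0]]
```

View pics/scene0.png

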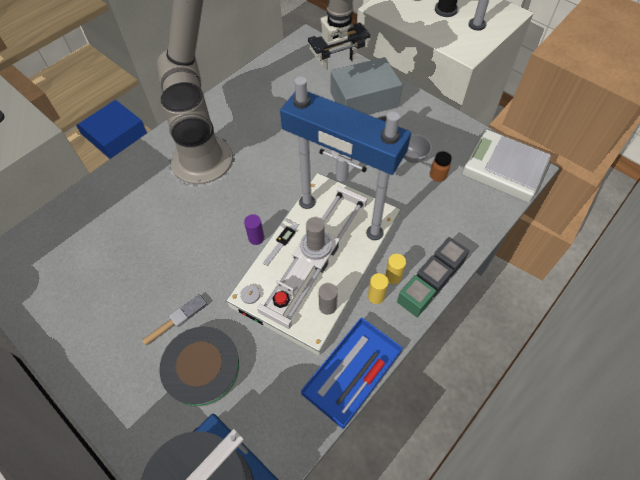

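View pics/side0.png

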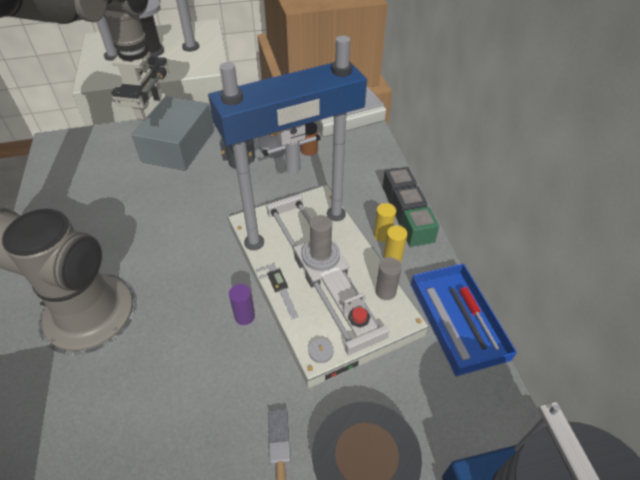

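The robot stands at the upper left in the scene view and at the left in the side view. The slide is drawn out towards the viewer.

| Possible mix-up | Scene pixel | Side pixel | Choice |
|---|---|---|---|
| Red lock button on the tongue | (281,298) | (359,316) | chosen |
| Red screwdriver handle in the tray | (374,372) | (470,300) | rejected |
| Cylinder on the platen (test_cylinder) | (316,235) | (320,237) | the one to leave alone |
| Spare grey cylinder | (328,298) | (389,279) | not meant |
| Yellow and purple cylinders | – | – | not meant |

Next I triangulate the button and the slide direction.

```bash
cat > h.py <<'E'
import cv2,numpy as np
from plant import bot
def cam(n,p=None):
    p=p or bot.camera_params(n);f=240/np.tan(np.radians(p["fovy"])/2)
    return np.array([[f,0,p["cx"]],[0,f,p["cy"]],[0,0,1]]),np.array(p["distortion"],float),np.array(p["camera_from_world"],float)
def ray(c,uv):
    K,D,T=c;n=cv2.undistortPoints(np.array([[uv]],float),K,D)[0,0]
    R=T[:3,:3];return -R.T@T[:3,3],R.T@np.array([n[0],n[1],1.])
def plane(c,uv,z):
    o,d=ray(c,uv);return o+d*(z-o[2])/d[2]
def tri(c1,u1,c2,u2):
    (o1,d1),(o2,d2)=ray(c1,u1),ray(c2,u2)
    s=np.linalg.lstsq(np.c_[d1,-d2],o2-o1,rcond=None)[0]
    a,b=o1+s[0]*d1,o2+s[1]*d2;return (a+b)/2,np.linalg.norm(a-b)
def proj(c,X):
    K,D,T=c;return cv2.projectPoints(np.array(X,float).reshape(-1,3),T[:3,:3],T[:3,3],K,D)[0][:,0]
def red(im,box):
    x0,y0,x1,y1=box;h=cv2.cvtColor(im,cv2.COLOR_BGR2HSV)
    m=(((h[...,0]<8)|(h[...,0]>172))&(h[...,1]>150)&(h[...,2]>60)).astype(np.uint8)
    k=np.zeros_like(m);k[y0:y1,x0:x1]=m[y0:y1,x0:x1];return k
E
python3 - <<'E'
from h import *
S,D=cam("scene"),cam("side");a,b=cv2.imread("pics/scene0.png"),cv2.imread("pics/side0.png")
u=[]
for im,box in((a,(265,285,297,312)),(b,(345,302,375,330))):
    m=red(im,box);ys,xs=np.nonzero(m);u.append((xs.mean(),ys.mean()));print(u[-1],len(xs),xs.min(),xs.max(),ys.min(),ys.max())
print("button",tri(S,u[0],D,u[1]))
for c,p in((S,u[0]),(D,u[1])): print(plane(c,p,120))
c1=cv2.resize(a[170:350,225:405],None,fx=3.2,fy=3.2,interpolation=cv2.INTER_CUBIC)
c2=cv2.resize(b[180:390,225:435],None,fx=2.8,fy=2.8,interpolation=cv2.INTER_CUBIC)
cv2.imwrite("pics/c1.png",c1);cv2.imwrite("pics/c2.png",c2)
E
```

```text
(np.float64(280.3984962406015), np.float64(297.7142857142857)) 133 274 286 292 304
(np.float64(359.57462686567163), np.float64(314.17164179104475)) 134 353 366 308 321
button (array([ 616.19406258, -221.35632381,  115.82006972]), np.float64(0.675984572671467))
[ 617.94488708 -222.79752422  120.        ]
[ 615.0878926  -223.50306156  120.        ]
```

View pics/c1.png

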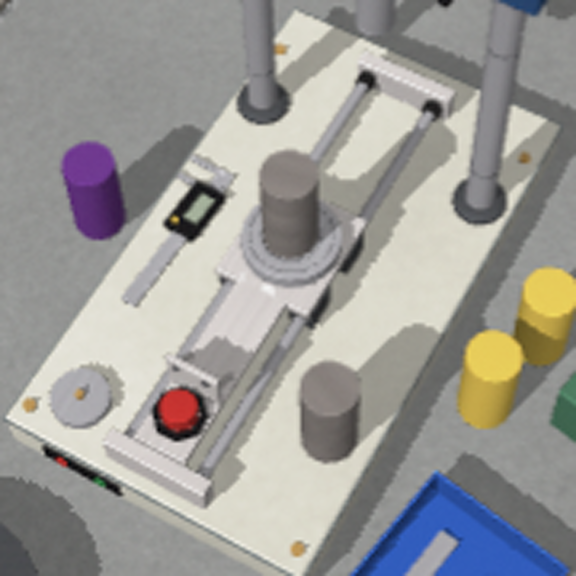

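View pics/c2.png

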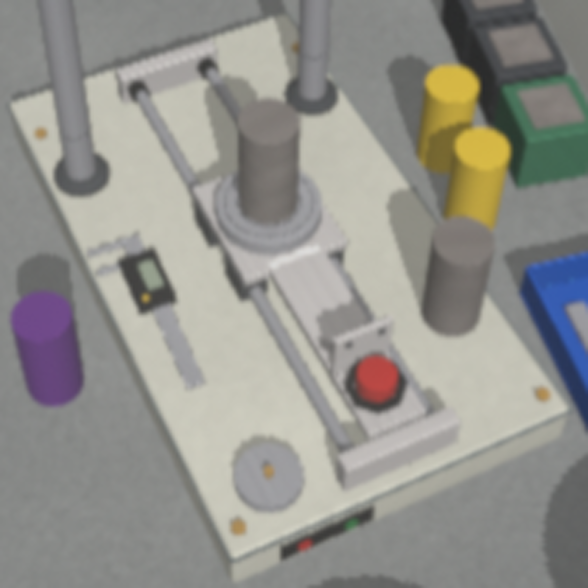

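The crops confirm it: the red cap sits on the tongue just outside the push plate, at scene (280,298) and side (360,314). The test cylinder's top is at scene (316,224) and side (321,224). The case corners are visible, so I can take the slide axis from them.

Run:
```python
from h import *
S,D=cam("scene"),cam("side")
s=lambda x,y:(225+x/3.2,170+y/3.2); d=lambda x,y:(225+x/2.8,180+y/2.8)
P={"nearL":((8,418),(230,555)),"farL":((293,10),(12,100)),"nearR":((300,575),(567,408)),"farR":((560,125),(275,15)),"cyltop":((290,172),(269,122)),
"platetop":((193,372),(362,335)),"spare":((330,383),(461,243)),"disc":((82,395),(268,472))}
Q={}
for k,(p,q) in P.items():
    X,e=tri(S,s(*p),D,d(*q));Q[k]=X;print(k,X.round(1),round(e,1))
for a,b in(("nearL","farL"),("nearR","farR")):
    v=Q[b]-Q[a];print(np.linalg.norm(v),np.degrees(np.arctan2(v[1],v[0])))
for a,b in(("nearR","nearL"),("farR","farL")):
    v=Q[b]-Q[a];print(np.linalg.norm(v),np.degrees(np.arctan2(v[1],v[0]))-90)
B=np.array([616.2,-222.5,120]);v=Q["cyltop"]-B;print(np.linalg.norm(v[:2]),np.degrees(np.arctan2(v[1],v[0])))
```

```text
nearL [ 483.4 -307.    43.3] 2.9
farL [372.9 189.1  58.5] 1.3
nearR [ 773.  -243.6   48.5] 1.2
farR [653.5 273.5  34.6] 5.0
cyltop [573.6 -32.6 213.9] 3.5
platetop [ 610.3 -194.7  135.2] 0.6
spare [ 706.9 -132.7  147.1] 5.1
disc [ 524.  -253.    59.9] 0.1
508.45819336814856 102.54842074605372
530.9190273936522 103.01490613386586
296.54450484438956 -257.6648689103037
293.9219463625551 -253.26542400946312
194.59939104111143 102.65657180881115
```

```bash
python3 - <<'E'
from h import *
S,D=cam("scene"),cam("side")
for p,q in(((301,81),(229,66)),((393,114),(343,40))): print(tri(S,p,D,q))
E
python3 -m pendant '[[[0,0,1],[0,0,0],-1],[[0,0,1],[0,0,0],-1],[[0,0,1],[0,0,0],-1],[[0,0,1],[0,0,0],-1],[[0,0,1],[0,0,0],-1],[[0,0,1],[0,0,0],-1],[[0,0,1],[0,0,0],-1],[[0,0,1],[0,0,0],-1],[[0,0,1],[0,0,0],-1],[[0,0,1],[0,0,0],-1]]'
```

```text
(array([428.44473158,  84.66751323, 543.30354626]), np.float64(0.9697211452759618))
(array([655.03582796, 139.0853944 , 543.17663175]), np.float64(6.228544560969483))
time: 0.93
tool_pos: [205.5, 482.6, 511.1]
tcp_rot: [-3.141, -0.0, 2.739]
contact_force: [0.2, 0.8, 1.6]
grip_width: 29.9
finger_force: 0.0
```

```bash
python3 -m pendant '[[[0,-0.3,1],[0,0,-0.4],-1],[[0,-0.3,1],[0,0,-0.4],-1],[[0,-0.3,1],[0,0,-0.4],-1],[[0,-0.3,1],[0,0,-0.4],-1],[[0,-0.3,1],[0,0,-0.4],-1],[[0.4,-0.9,0],[0,0,-0.4],-1],[[0.4,-0.9,0],[0,0,-0.4],-1],[[0.4,-0.9,0],[0,0,-0.4],-1],[[0.4,-0.9,0],[0,0,-0.4],-1],[[0.4,-0.9,0],[0,0,-0.4],-1]]'
```

```text
time: 1.77
tool_pos: [253.0, 277.7, 644.7]
tcp_rot: [-3.11, -0.003, 2.275]
contact_force: [1.6, -0.4, -0.5]
grip_width: 0.3
finger_force: 0.0
```

```bash
python3 -m pendant '[[[0.45,-1,0],[0,0,-0.4],-1],[[0.45,-1,0],[0,0,-0.4],-1],[[0.45,-1,0],[0,0,-0.4],-1],[[0.45,-1,0],[0,0,-0.4],-1],[[0.45,-1,0],[0,0,-0.4],-1],[[0.45,-1,0],[0,0,-0.4],-1],[[0.5,-1,0],[0,0,-0.4],-1],[[0.5,-1,0],[0,0,-0.4],-1],[[0.5,-1,0],[0,0,-0.4],-1],[[0.5,-1,0],[0,0,-0.3],-1]]'
python3 -c "
from plant import bot;o=bot.get_obs();print(o['joint_positions'])"
```

```text
time: 2.6
tool_pos: [394.2, -22.6, 644.8]
tcp_rot: [-3.111, -0.003, 1.806]
contact_force: [0.4, 0.8, -0.2]
grip_width: 0.5
finger_force: 0.0
[-0.24224081  0.24486286  0.43631865 -0.01848655  2.48947033 -0.49175088]
```

```bash
python3 -m pendant '[[[0.75,-0.67,-0.5],[0.06,-0.25,0],-1],[[0.75,-0.67,-0.9],[0,0,0],-1],[[0.75,-0.67,-1],[0,0,0],-1],[[0.75,-0.67,-1],[0,0,0],-1],[[0.75,-0.67,-1],[0,0,0],-1],[[0.75,-0.67,-1],[0,0,0],-1],[[0.75,-0.67,-1],[0,0,0],-1],[[0.75,-0.67,-1],[0,0,0],-1],[[0.7,-0.67,-1],[0,0,0],-1],[[0.6,-0.6,-1],[0,0,0],-1]]'
python3 - <<'E'
from h import *
o=bot.get_obs();c=bot.camera_params("wrist");cv2.imwrite("pics/w1.png",bot.capture("wrist"))
print(o["joint_positions"],np.round(c["camera_from_world"],3).tolist())
C=cam("wrist",c);print(proj(C,[[616,-222,124],[610.5,-195,150]]))
E
```

```text
time: 3.43
tool_pos: [611.0, -218.4, 364.2]
tcp_rot: [-3.141, -0.004, 1.808]
contact_force: [1.2, 0.9, 0.6]
grip_width: 0.6
finger_force: 0.0
[-0.46251702  0.5524293   0.77745887  0.00252323  1.81506084 -0.69945928] [[0.972, 0.235, -0.001, -541.933], [0.228, -0.941, 0.25, -413.923], [0.058, -0.243, -0.968, 451.171], [0.0, 0.0, 0.0, 1.0]]
[[322.55703492 211.52108817]
 [323.85050518 189.40475957]]
```

View pics/w1.png

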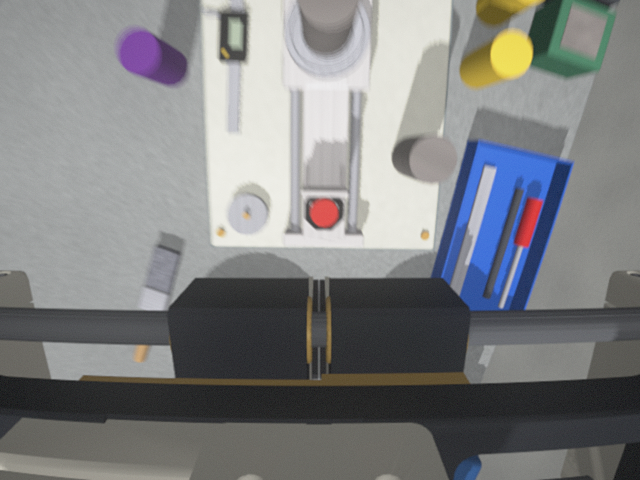

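Run:
```python
from h import *
c=cam("wrist");im=cv2.imread("pics/w1.png")
m=red(im,(295,185,355,240));ys,xs=np.nonzero(m);p=(xs.mean(),ys.mean());print(p,xs.min(),xs.max(),ys.min(),ys.max())
for z in(118,124):print(z,plane(c,p,z))
o=bot.get_obs();t=o["tool_pos"];R=cv2.Rodrigues(np.zeros(3))[0]
yw=o["tcp_rot"][2];ty=np.array([np.sin(yw),-np.cos(yw),0]);tx=np.array([np.cos(yw),np.sin(yw),0])
for n,X in dict(tip=t-[0,0,17],tcp=t,up30=t+[0,0,30],up50=t+[0,0,50],tipL=t-[0,0,17]+20*ty,tipF=t-[0,0,17]+10*tx,tipB=t-[0,0,17]-10*tx,upF=t+[0,0,30]+10*tx).items():
    print(n,proj(c,X)[0].round(0),(c[2]@np.r_[X,1])[2].round(0))
# slide direction from rods: left rod pixel points at z=80
for a,b in(((296,95),(294,228)),((356,95),(352,228))):
    v=plane(c,a,76)-plane(c,b,76);print("dir",np.degrees(np.arctan2(v[1],v[0])))
for a,b in(((206,60),(212,243)),((447,60),(438,245))):
    v=plane(c,a,55)-plane(c,b,55);print("edge",np.degrees(np.arctan2(v[1],v[0])))
```

```text
(np.float64(324.0872865275142), np.float64(212.7798861480076)) 312 337 200 226
118 [ 615.83477189 -223.89438635  118.        ]
124 [ 615.56551785 -222.90030271  124.        ]
tip [319. 275.] 204.0
tcp [319. 286.] 187.0
up30 [319. 312.] 158.0
up50 [318. 335.] 139.0
tipL [357. 275.] 204.0
tipF [319. 257.] 201.0
tipB [319. 292.] 206.0
upF [319. 290.] 156.0
dir 101.8716732277709
dir 102.85432938517665
edge 102.05037370326444
edge 104.42240501249321
```

Run:
```python
from h import *
o=bot.get_obs()["tool_pos"];t=[]
for n in("scene","side"):
    im=bot.capture(n);u,v=proj(cam(n),o-[0,0,17])[0].astype(int);print(n,u,v)
    t.append(cv2.resize(im[max(v-70,0):v+70,u-65:u+65],(390,420),interpolation=cv2.INTER_CUBIC))
cv2.imwrite("pics/g1.png",np.hstack(t))
```

```text
scene 271 256
side 365 246
```

View pics/g1.png

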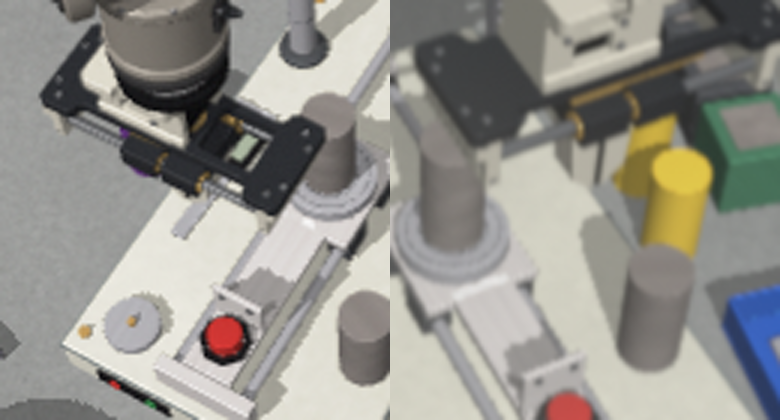

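Run:
```python
from h import *
c=cam("side");t=bot.get_obs()["tool_pos"];ty=np.array([.972,.235,0]);tx=np.array([-.235,.972,0])
for n,off in(("end-",-90*ty),("end-F",-90*ty+20*tx),("end-B",-90*ty-20*tx),("c",0*ty),("cR",19*ty)):
    print(n,[(z,(proj(c,t+off+[0,0,z])[0]-[300,176]).dot(np.eye(2)*3).round()+[390,0]) for z in(-17,0,20,35,50,65)])
```

```text
end- [(-17, array([445., 255.])), (0, array([445., 237.])), (20, array([445., 214.])), (35, array([445., 196.])), (50, array([445., 178.])), (65, array([445., 159.]))]
end-F [(-17, array([430., 231.])), (0, array([430., 212.])), (20, array([430., 189.])), (35, array([429., 171.])), (50, array([429., 153.])), (65, array([429., 134.]))]
end-B [(-17, array([461., 280.])), (0, array([461., 261.])), (20, array([462., 239.])), (35, array([462., 221.])), (50, array([462., 203.])), (65, array([462., 184.]))]
c [(-17, array([582., 203.])), (0, array([584., 184.])), (20, array([587., 160.])), (35, array([589., 142.])), (50, array([591., 124.])), (65, array([593., 105.]))]
cR [(-17, array([610., 192.])), (0, array([612., 173.])), (20, array([615., 150.])), (35, array([618., 132.])), (50, array([620., 113.])), (65, array([622.,  94.]))]
```

The gripper's underside is about 50 mm above the TCP, so it clears the spare cylinder and the push plate. I descend to just above the button, with the fingertip offset slightly towards the plate.

```bash
python3 -m pendant '[[[0.1,0.1,-1],[0,0,0],-1],[[0,0,-1],[0,0,0],-1],[[0,0,-1],[0,0,0],-1],[[0,0,-1],[0,0,0],-1],[[0,0,-1],[0,0,0],-1],[[0,0,-1],[0,0,0],-1],[[0,0,-0.7],[0,0,0],-1],[[0,0,-0.2],[0,0,0],-1],[[0,0,0],[0,0,0],-1],[[0,0,0],[0,0,0],-1]]'
python3 - <<'E'
from h import *
c=cam("wrist");im=bot.capture("wrist");cv2.imwrite("pics/w2.png",im);o=bot.get_obs();print(o["tool_pos"],o["contact_force"])
t=[]
for n in("scene","side"):
    im=bot.capture(n);u,v=proj(cam(n),o["tool_pos"]-[0,0,17])[0].astype(int)
    t.append(cv2.resize(im[v-40:v+40,u-40:u+40],(400,400),interpolation=cv2.INTER_CUBIC))
cv2.imwrite("pics/g2.png",np.hstack(t))
E
```

```text
time: 4.42
tool_pos: [614.1, -214.3, 162.2]
tcp_rot: [3.139, -0.001, 1.809]
contact_force: [-0.4, -0.0, -0.1]
grip_width: 0.7
finger_force: 0.0
[ 614.31598929 -214.53566217  162.59904356] [ 0.81082767 -0.50643339  0.3948151 ]
```

View pics/w2.png

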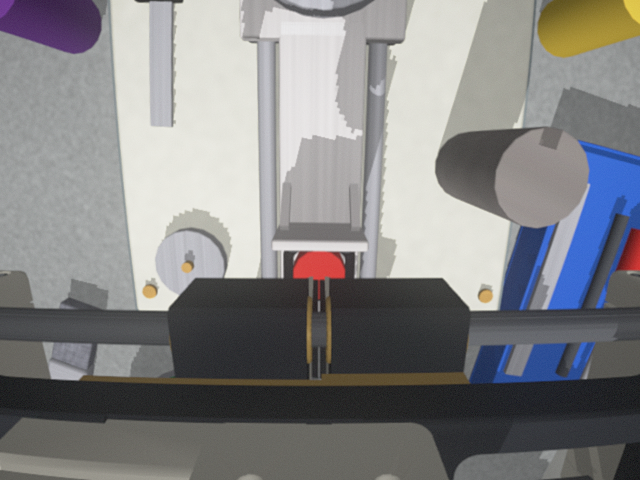

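View pics/g2.png

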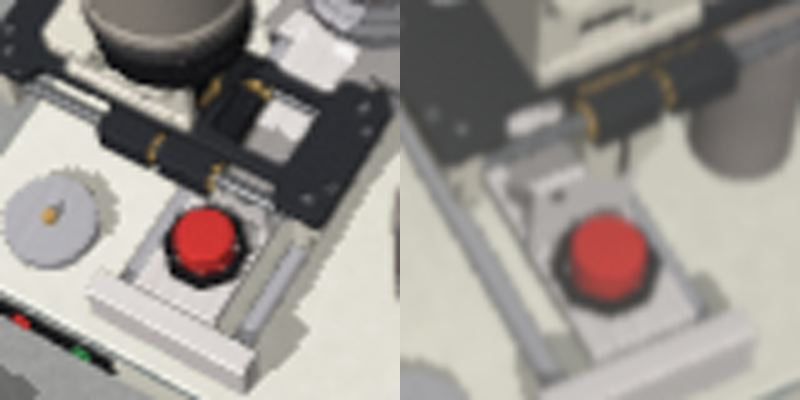

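The wrist view has the button at (318,265), in line with the jaw centre at column 319, with the plate just ahead. The jaw carriers hide the fingertips, so contact force will be the check. I lower slowly onto the button.

```bash
python3 -m pendant '[[[0,0,-0.3],[0,0,0],-1],[[0,0,-0.2],[0,0,0],-1],[[0,0,-0.1],[0,0,0],-1],[[0,0,-0.1],[0,0,0],-1],[[0,0,-0.05],[0,0,0],-1],[[0,0,-0.05],[0,0,0],-1],[[0,0,0],[0,0,0],-1],[[0,0,0],[0,0,0],-1],[[0,0,0],[0,0,0],-1],[[0,0,0],[0,0,0],-1]]'
```

```text
time: 5.4
tool_pos: [613.2, -214.3, 135.9]
tcp_rot: [3.141, -0.003, 1.809]
contact_force: [0.4, 0.1, -0.1]
grip_width: 0.4
finger_force: 0.0
```

```bash
python3 -m pendant '[[[0,0,-0.05],[0,0,0],-1],[[0,0,-0.05],[0,0,0],-1],[[0,0,0],[0,0,0],-1],[[0,0,0],[0,0,0],-1],[[0,0,0],[0,0,0],-1],[[0,0,0],[0,0,0],-1],[[0,0,0],[0,0,0],-1],[[0,0,0],[0,0,0],-1],[[0,0,0],[0,0,0],-1],[[0,0,0],[0,0,0],-1]]'
python3 - <<'E'
from h import *
for i in range(3):
    o=bot.get_obs();print(o["tool_pos"],o["contact_force"],o["moment"]);im=bot.capture("side")
u,v=proj(cam("side"),o["tool_pos"]-[0,0,17])[0].astype(int);print(u,v)
w=bot.capture("wrist")
cv2.imwrite("pics/g3.png",np.hstack([cv2.resize(im[v-30:v+30,u-30:u+30],(420,420),interpolation=cv2.INTER_CUBIC),cv2.resize(w[200:320,260:380],(360,420),interpolation=cv2.INTER_CUBIC)]))
E
```

```text
time: 6.23
tool_pos: [613.1, -214.2, 132.7]
tcp_rot: [-3.142, -0.003, 1.809]
contact_force: [-0.6, 0.2, -0.2]
grip_width: 0.7
finger_force: 0.0
[ 613.12755182 -214.21534005  132.67440693] [-0.56440026  0.18966144 -0.2348565 ] [-0.06672337  0.0736949   0.02516707]
[ 613.15339046 -214.22108258  132.66933185] [-0.319648   -0.01407361 -0.46998367] [-0.02274531  0.03172192 -0.05301844]
[ 613.11655536 -214.22371274  132.65548303] [-0.1505628  -0.41212364 -1.06457755] [-0.03062521  0.06290054  0.01856091]
357 311
```

View pics/g3.png

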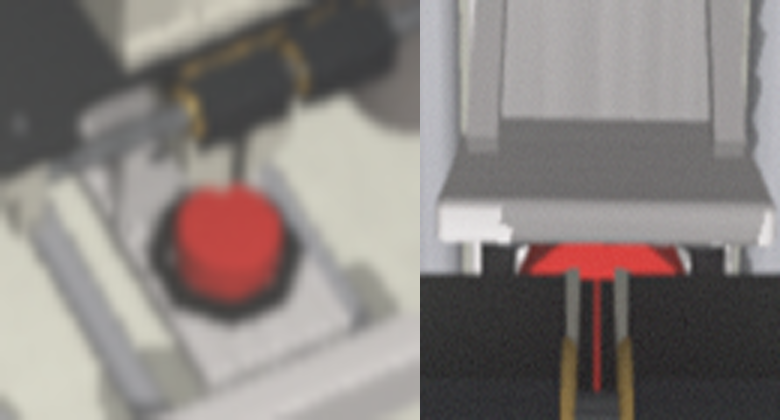

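```bash
python3 -m pendant '[[[0,0,-0.06],[0,0,0],-1],[[0,0,-0.06],[0,0,0],-1],[[0,0,-0.04],[0,0,0],-1],[[0,0,0],[0,0,0],-1],[[0,0,0],[0,0,0],-1],[[0,0,0],[0,0,0],-1],[[0,0,0],[0,0,0],-1],[[0,0,0],[0,0,0],-1],[[0,0,0],[0,0,0],-1],[[0,0,0],[0,0,0],-1]]'
```

```text
time: 7.27
tool_pos: [613.2, -214.2, 127.9]
tcp_rot: [3.142, -0.003, 1.808]
contact_force: [0.5, 0.2, 0.8]
grip_width: 0.7
finger_force: 0.0
```

Run:
```python
from h import *
c=bot.camera_params("wrist");w=bot.capture("wrist");o=bot.get_obs();print(o["tool_pos"],c["fovy"],c["cx"],c["cy"],c["distortion"])
C=cam("wrist",c);T=C[2];print("cam",-T[:3,:3].T@T[:3,3])
print(T.round(3).tolist())
for im,box in((w,(270,200,370,300)),(cv2.imread("pics/w2.png"),(270,200,370,300))):
    m=red(im,box)
    for r in range(235,300,3):
        xs=np.nonzero(m[r])[0]
        if len(xs): print((r,int(xs.min()),int(xs.max()),len(xs)),end=" ")
    print()
```

```text
[ 613.12844473 -214.26739446  127.87511943] 64.56134838797735 318.50164043993703 241.84968987389848 [-0.08301711  0.          0.          0.          0.        ]
cam [ 596.66799267 -147.99667885  303.69421137]
[[0.972, 0.235, 0.0, -545.199], [0.228, -0.941, 0.251, -351.381], [0.06, -0.244, -0.968, 222.341], [0.0, 0.0, 0.0, 1.0]]
(274, 303, 337, 35) (277, 300, 341, 31) (280, 318, 319, 2) (289, 318, 318, 1) (292, 318, 319, 2) (295, 319, 319, 1) (298, 318, 319, 2) 
(253, 305, 333, 29) (256, 302, 336, 35) (259, 298, 340, 43) (262, 297, 341, 45) (265, 295, 342, 48) (268, 294, 344, 51) (271, 293, 344, 52) (274, 293, 344, 52) (277, 293, 344, 41) (280, 318, 319, 2) (283, 318, 318, 1) (286, 318, 319, 2) (289, 318, 319, 2) (292, 319, 319, 1) (295, 319, 319, 1) (298, 318, 318, 1)
```

```bash
python3 -m pendant '[[[0,0,-0.05],[0,0,0],-1],[[0,0,-0.05],[0,0,0],-1],[[0,0,0],[0,0,0],-1],[[0,0,0],[0,0,0],-1],[[0,0,0],[0,0,0],-1],[[0,0,0],[0,0,0],-1],[[0,0,0],[0,0,0],-1],[[0,0,0],[0,0,0],-1],[[0,0,0],[0,0,0],-1],[[0,0,0],[0,0,0],-1]]'
python3 - <<'E'
from h import *
a=cv2.imread("pics/side0.png");b=bot.capture("side")
for im in(a,b):
    m=red(im,(345,300,375,335));ys,xs=np.nonzero(m);print(len(xs),xs.min(),xs.max(),ys.min(),ys.max(),xs.mean(),ys.mean())
print(bot.get_obs()["contact_force"])
E
```

```text
time: 8.15
tool_pos: [613.1, -214.2, 124.9]
tcp_rot: [3.142, -0.003, 1.809]
contact_force: [-0.4, -0.4, -1.2]
grip_width: 0.5
finger_force: 0.0
134 353 366 308 321 359.57462686567163 314.17164179104475
131 353 366 310 322 359.53435114503816 315.206106870229
[-0.81565035 -0.18668367 -0.15947841]
```

Run:
```python
from h import *
for n,box,rng in(("scene",(265,280,300,315),0),("side",(345,300,375,335),0)):
    a=cv2.imread(f"pics/{n}0.png");b=bot.capture(n)
    for im in(a,b):
        m=red(im,box);ys,xs=np.nonzero(m);print(n,len(xs),xs.min(),xs.max(),ys.min(),ys.max(),xs.mean().round(2),ys.mean().round(2))
    x0,y0,x1,y1=box
    ga,gb=[cv2.cvtColor(i,cv2.COLOR_BGR2GRAY)[y0-15:y1+15,x0-15:x1+15].astype(np.float32) for i in(a,b)]
    ra,rb=[red(i,box)[y0:y1,x0:x1].astype(np.float32) for i in(a,b)]
    print(cv2.phaseCorrelate(ra,rb))
    col=(x0+x1)//2
    print("col before",a[y0-5:y0+20,281 if n=="scene" else 360].tolist());print("col after",b[y0-5:y0+20,281 if n=="scene" else 360].tolist())
print(bot.get_obs()["tau"])
```

```text
scene 133 274 286 292 304 280.4 297.71
scene 106 274 286 294 304 280.1 298.82
((-0.004139601842865659, 0.3766903476677186), 0.6776254213886497)
col before [[209, 222, 223], [209, 221, 223], [197, 209, 212], [167, 174, 177], [160, 161, 163], [162, 159, 162], [141, 140, 141], [179, 180, 185], [202, 204, 210], [200, 201, 205], [154, 155, 159], [164, 166, 172], [167, 170, 174], [171, 173, 176], [170, 172, 176], [123, 125, 129], [51, 52, 96], [46, 49, 185], [48, 50, 195], [48, 51, 197], [49, 52, 197], [48, 50, 197], [48, 51, 199], [47, 50, 198], [50, 53, 201]]
col after [[21, 23, 29], [29, 44, 54], [39, 61, 74], [38, 40, 43], [37, 33, 34], [37, 33, 32], [39, 36, 35], [48, 44, 43], [49, 46, 44], [51, 48, 45], [52, 49, 47], [44, 40, 40], [48, 44, 42], [51, 47, 44], [50, 45, 44], [51, 47, 46], [50, 47, 45], [52, 47, 46], [41, 40, 40], [41, 37, 37], [38, 36, 64], [48, 50, 184], [51, 53, 205], [50, 53, 207], [51, 55, 208]]
side 134 353 366 308 321 359.57 314.17
side 130 353 366 310 322 359.55 315.16
((-0.021155042203726993, 1.3921259439000657), 0.9303321211426346)
col before [[188, 190, 194], 
[... 161 characters left out ...]
8, 143], [108, 111, 132], [86, 89, 155], [71, 75, 175], [67, 71, 180], [67, 71, 181], [67, 71, 182], [67, 71, 182], [67, 71, 183], [67, 71, 183], [68, 72, 184], [68, 72, 185], [69, 73, 186], [68, 73, 185], [67, 71, 177]]
col after [[69, 69, 68], [70, 69, 68], [71, 70, 70], [70, 69, 69], [67, 66, 66], [66, 66, 67], [67, 66, 66], [69, 70, 71], [81, 84, 85], [94, 99, 100], [99, 106, 107], [100, 106, 108], [97, 103, 111], [92, 98, 132], [84, 89, 164], [73, 78, 184], [68, 72, 190], [66, 71, 191], [67, 71, 192], [67, 71, 192], [67, 71, 192], [67, 71, 193], [67, 72, 194], [68, 72, 194], [67, 71, 185]]
[-1.51395766e-04 -5.72028351e+01 -2.39482981e+01  4.78066388e-02
  9.06758686e-02  9.35791127e-05]
```

Run:
```python
from h import *
a=cv2.imread("pics/side0.png").astype(int);b=bot.capture("side").astype(int)
for im in(a,b):
    d=im[...,2]-im[...,1]
    for c in (355,357,359,361,363): print(c,d[303:327,c].tolist())
    print("row316",d[316,349:371].tolist())
```

```text
355 [3, 3, 3, 8, 31, 71, 98, 107, 108, 109, 109, 110, 109, 108, 101, 88, 77, 73, 66, 43, 14, 2, 1, 3]
357 [3, 3, 4, 16, 60, 98, 108, 108, 110, 109, 110, 111, 111, 112, 112, 108, 98, 88, 83, 67, 37, 10, 2, 2]
359 [4, 3, 6, 27, 72, 102, 109, 109, 109, 111, 111, 111, 112, 112, 113, 112, 104, 95, 91, 83, 55, 18, 2, 1]
361 [4, 4, 3, 15, 56, 95, 108, 110, 111, 112, 112, 112, 113, 113, 113, 114, 107, 96, 92, 80, 50, 15, 2, 2]
363 [3, 2, 2, 5, 20, 59, 96, 109, 111, 112, 112, 114, 114, 114, 114, 112, 102, 91, 77, 49, 16, 3, 2, 3]
row316 [1, 2, 12, 40, 74, 97, 108, 111, 112, 112, 112, 113, 113, 113, 114, 114, 107, 77, 29, 3, 1, 1]
355 [4, 2, 2, 3, 4, 12, 44, 90, 115, 118, 118, 119, 119, 117, 109, 96, 84, 80, 73, 48, 16, 2, 2, 3]
357 [0, 1, 3, 3, 3, 7, 29, 70, 107, 118, 119, 120, 120, 121, 120, 117, 105, 96, 90, 73, 41, 11, 1, 2]
359 [1, 2, 3, 3, 4, 15, 46, 85, 113, 119, 121, 121, 121, 121, 123, 121, 112, 103, 98, 90, 60, 20, 2, 2]
361 [1, 1, 1, 2, 11, 42, 85, 113, 120, 121, 121, 122, 122, 123, 123, 123, 115, 104, 99, 87, 55, 17, 2, 2]
363 [3, 3, 3, 5, 16, 53, 95, 116, 120, 122, 122, 122, 123, 122, 123, 120, 110, 98, 84, 53, 18, 3, 2, 3]
row316 [1, 2, 13, 44, 80, 106, 117, 120, 121, 121, 121, 122, 123, 123, 122, 122, 115, 85, 33, 4, 2, 1]
```

Run:
```python
from h import *
t=bot.get_obs()["tool_pos"];print(t,bot.get_obs()["contact_force"])
u=np.array([-.2215,.975,0]);l=np.array([.975,.2215,0]);out=[]
B=np.array([615.8,-223.2,124])
for n in("side","scene"):
    im=bot.capture(n);c=cam(n);a,b=proj(c,B)[0].round().astype(int)
    h=28;s=14;cr=cv2.resize(im[b-h:b+h,a-h:a+h],None,fx=s,fy=s,interpolation=cv2.INTER_CUBIC)
    dot=lambda X,col:cv2.circle(cr,tuple(((proj(c,X)[0]-[a-h,b-h]+.5)*s).astype(int)),4,col,-1)
    dot(B,(0,255,0))
    for k in range(24):
        th=k*np.pi/12;dot(B+16*(np.cos(th)*u+np.sin(th)*l),(0,255,255))
    for zz,col in((-17,(255,0,0)),(0,(255,255,0)),(17,(255,0,255))):
        for p,q in((-9.5,-19),(-9.5,0),(-9.5,19),(9.5,-19),(9.5,19)): dot(t+p*u+q*l+[0,0,zz],col)
    out.append(cv2.resize(cr,(400,560))if 0 else cr[:, 192:592])
cv2.imwrite("pics/m1.png",np.hstack(out)[92:692])
```

```text
[ 613.13023716 -214.24808042  124.84023109] [ 1.27410638 -0.48732935 -0.33253374]
```

View pics/m1.png

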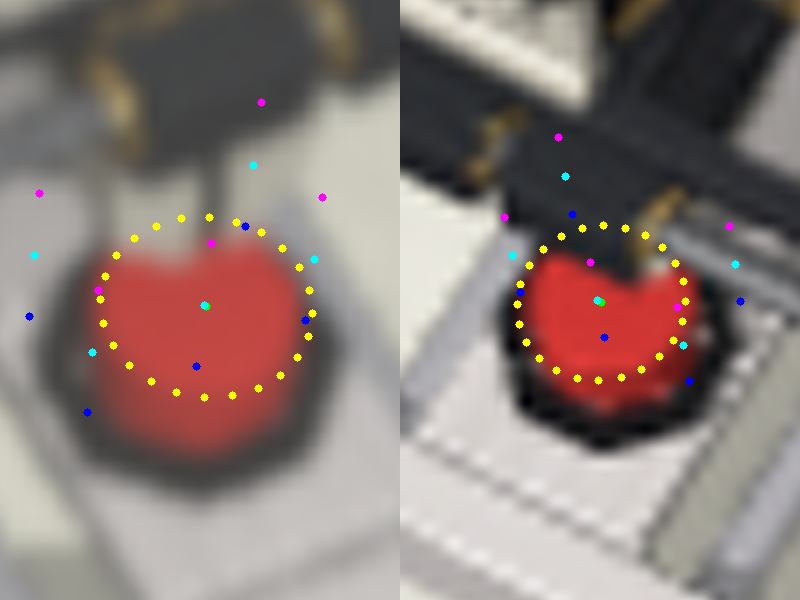

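The overlay gives the answer. In both views the fingertip bottoms line up with TCP z +16 mm, not −17 mm, and the cap has not moved (same edges as before). So the tips are still about 17 mm above the button, which explains the zero force. I carry on down, guided by force.

```bash
python3 -m pendant '[[[0,0,-0.1],[0,0,0],-1],[[0,0,-0.1],[0,0,0],-1],[[0,0,-0.1],[0,0,0],-1],[[0,0,-0.1],[0,0,0],-1],[[0,0,-0.05],[0,0,0],-1],[[0,0,0],[0,0,0],-1],[[0,0,0],[0,0,0],-1],[[0,0,0],[0,0,0],-1],[[0,0,0],[0,0,0],-1],[[0,0,0],[0,0,0],-1]]'
python3 -m pendant '[[[0,0,-0.05],[0,0,0],-1],[[0,0,-0.05],[0,0,0],-1],[[0,0,0],[0,0,0],-1],[[0,0,0],[0,0,0],-1],[[0,0,0],[0,0,0],-1],[[0,0,0],[0,0,0],-1],[[0,0,0],[0,0,0],-1],[[0,0,0],[0,0,0],-1],[[0,0,0],[0,0,0],-1],[[0,0,0],[0,0,0],-1]]'
```

```text
time: 9.28
tool_pos: [613.2, -214.3, 111.5]
tcp_rot: [3.141, -0.003, 1.809]
contact_force: [-0.3, -0.1, 1.0]
grip_width: 0.2
finger_force: 0.0
time: 10.12
tool_pos: [613.1, -214.2, 108.4]
tcp_rot: [-3.142, -0.003, 1.809]
contact_force: [0.2, 1.0, -0.1]
grip_width: 0.6
finger_force: 0.0
```

```bash
python3 -m pendant '[[[0,0,-0.05],[0,0,0],-1],[[0,0,-0.05],[0,0,0],-1],[[0,0,0],[0,0,0],-1],[[0,0,0],[0,0,0],-1],[[0,0,0],[0,0,0],-1],[[0,0,0],[0,0,0],-1],[[0,0,0],[0,0,0],-1],[[0,0,0],[0,0,0],-1],[[0,0,0],[0,0,0],-1],[[0,0,0],[0,0,0],-1]]'
```

```text
time: 10.95
tool_pos: [613.3, -214.3, 105.5]
tcp_rot: [3.141, -0.003, 1.809]
contact_force: [1.0, -0.3, 3.4]
grip_width: 0.5
finger_force: 1.9
```

Contact at TCP z ≈ 106 mm with 3.4 N. Now I press about 5 mm.

```bash
python3 -m pendant '[[[0,0,-0.05],[0,0,0],-1],[[0,0,-0.05],[0,0,0],-1],[[0,0,-0.05],[0,0,0],-1],[[0,0,-0.02],[0,0,0],-1],[[0,0,0],[0,0,0],-1],[[0,0,0],[0,0,0],-1],[[0,0,0],[0,0,0],-1],[[0,0,0],[0,0,0],-1],[[0,0,0],[0,0,0],-1],[[0,0,0],[0,0,0],-1]]'
```

```text
time: 11.78
tool_pos: [613.3, -214.3, 100.5]
tcp_rot: [3.141, -0.003, 1.809]
contact_force: [1.4, -0.5, 6.4]
grip_width: 0.4
finger_force: 3.0
```

About 6.4 N, so the button is down roughly 6 mm. Now I push gently along the slide axis (−0.2215, 0.975).

```bash
python3 -m pendant '[[[-0.007,0.03,0],[0,0,0],-1],[[-0.007,0.03,0],[0,0,0],-1],[[-0.007,0.03,0],[0,0,0],-1],[[-0.007,0.03,0],[0,0,0],-1],[[-0.009,0.04,0],[0,0,0],-1],[[-0.011,0.05,0],[0,0,0],-1],[[-0.013,0.06,0],[0,0,0],-1],[[-0.016,0.07,0],[0,0,0],-1],[[-0.018,0.08,0],[0,0,0],-1],[[-0.02,0.09,0],[0,0,0],-1]]'
```

```text
time: 12.62
tool_pos: [610.1, -200.0, 100.7]
tcp_rot: [3.141, -0.001, 1.808]
contact_force: [0.7, -2.1, 4.5]
grip_width: 0.6
finger_force: 2.9
```

```bash
cat > chk.py <<'E'
from h import *
im=bot.capture("side");o=bot.get_obs();c=cam("side");t=o["tool_pos"]
p=proj(c,t+[0,0,10])[0].astype(int);m=red(im,(p[0]-25,p[1]-25,p[0]+25,p[1]+40));ys,xs=np.nonzero(m)
q=plane(c,(359.4,318),118);X=plane(c,((xs.min()+xs.max())/2,ys.max()-3),118)
print("travel est",np.dot(X-q,[-.2215,.975,0]).round(1),"lat",np.dot(X-q,[.975,.2215,0]).round(1),"tool",t.round(1),"F",o["contact_force"].round(1), "tool travel vs 614,-215.4", np.dot(t-[613.2,-214.3,0],[-.2215,.975,0]).round(1))
E
python3 chk.py
```

```text
travel est 11.8 lat -1.8 tool [ 609.9 -199.2  100.7] F [ 0.2 -1.5  5.5] tool travel vs 614,-215.4 15.5
```

```bash
python3 -m pendant '[[[-0.011,0.05,-0.02],[0,0,0],-1],[[-0.018,0.08,0],[0,0,0],-1],[[-0.022,0.1,0],[0,0,0],-1],[[-0.028,0.125,0],[0,0,0],-1],[[-0.031,0.14,0],[0,0,0],-1],[[-0.031,0.14,0],[0,0,0],-1],[[-0.031,0.14,0],[0,0,0],-1],[[-0.031,0.14,0],[0,0,0],-1],[[-0.031,0.14,0],[0,0,0],-1],[[-0.031,0.14,0],[0,0,0],-1]]'
python3 chk.py
```

```text
time: 13.5
tool_pos: [602.0, -164.0, 100.1]
tcp_rot: [3.141, -0.001, 1.808]
contact_force: [-0.7, -2.9, 6.4]
grip_width: 0.1
finger_force: 3.1
travel est 50.4 lat 0.5 tool [ 601.6 -162.8  100. ] F [0.2 1.3 5.7] tool travel vs 614,-215.4 52.8
```

```bash
python3 -m pendant '[[[-0.018,0.08,0],[0,0,0],-1],[[-0.022,0.1,0],[0,0,0],-1],[[-0.028,0.125,0],[0,0,0],-1],[[-0.031,0.14,0],[0,0,0],-1],[[-0.031,0.14,0],[0,0,0],-1],[[-0.031,0.14,0],[0,0,0],-1],[[-0.031,0.14,0],[0,0,0],-1],[[-0.031,0.14,0],[0,0,0],-1],[[-0.031,0.14,0],[0,0,0],-1],[[-0.031,0.14,0],[0,0,0],-1]]'
python3 chk.py
```

```text
time: 14.38
tool_pos: [593.2, -125.4, 100.0]
tcp_rot: [3.141, -0.001, 1.808]
contact_force: [-1.1, -2.7, 5.9]
grip_width: 0.7
finger_force: 3.1
travel est 89.2 lat -0.3 tool [ 592.9 -124.2   99.9] F [-0.8  0.6  6. ] tool travel vs 614,-215.4 92.3
```

```bash
python3 -m pendant '[[[-0.018,0.08,0],[0,0,0],-1],[[-0.022,0.1,0],[0,0,0],-1],[[-0.028,0.125,0],[0,0,0],-1],[[-0.031,0.14,0],[0,0,0],-1],[[-0.031,0.14,0],[0,0,0],-1],[[-0.031,0.14,0],[0,0,0],-1],[[-0.031,0.14,0],[0,0,0],-1],[[-0.031,0.14,0],[0,0,0],-1],[[-0.031,0.14,0],[0,0,0],-1],[[-0.022,0.1,0],[0,0,0],-1]]'
python3 chk.py
```

```text
time: 15.27
tool_pos: [584.7, -87.8, 99.8]
tcp_rot: [-3.141, -0.002, 1.809]
contact_force: [-1.2, -3.0, 5.6]
grip_width: 0.4
finger_force: 3.1
travel est 128.7 lat 0.8 tool [584.5 -87.   99.8] F [-0.7 -0.4  6.9] tool travel vs 614,-215.4 130.5
```

```bash
python3 -m pendant '[[[-0.011,0.05,0],[0,0,0],-1],[[-0.016,0.07,0],[0,0,0],-1],[[-0.016,0.07,0],[0,0,0],-1],[[-0.016,0.07,0],[0,0,0],-1],[[-0.016,0.07,0],[0,0,0],-1],[[-0.016,0.07,0],[0,0,0],-1],[[-0.011,0.05,0],[0,0,0],-1],[[-0.009,0.04,0],[0,0,0],-1],[[-0.007,0.03,0],[0,0,0],-1],[[-0.007,0.03,0],[0,0,0],-1]]'
python3 -m pendant '[[[-0.006,0.025,0],[0,0,0],-1],[[-0.006,0.025,0],[0,0,0],-1],[[-0.006,0.025,0],[0,0,0],-1],[[-0.006,0.025,0],[0,0,0],-1],[[-0.006,0.025,0],[0,0,0],-1],[[-0.006,0.025,0],[0,0,0],-1],[[0,0,0],[0,0,0],-1],[[0,0,0],[0,0,0],-1],[[0,0,0],[0,0,0],-1],[[0,0,0],[0,0,0],-1]]'
python3 chk.py
```

```text
time: 16.15
tool_pos: [581.0, -71.5, 99.8]
tcp_rot: [-3.141, -0.002, 1.809]
contact_force: [-0.6, -3.3, 6.5]
grip_width: 0.3
finger_force: 3.1
time: 16.98
tool_pos: [580.3, -67.4, 100.0]
tcp_rot: [3.141, -0.001, 1.808]
contact_force: [-0.5, -4.2, 6.5]
grip_width: 0.2
finger_force: 3.1
travel est 148.1 lat 0.3 tool [580.3 -67.4 100. ] F [-0.7 -4.   6.4] tool travel vs 614,-215.4 150.5
```

```bash
python3 -m pendant '[[[-0.006,0.025,0],[0,0,0],-1],[[-0.006,0.025,0],[0,0,0],-1],[[-0.006,0.025,0],[0,0,0],-1],[[0,0,0],[0,0,0],-1],[[0,0,0],[0,0,0],-1],[[0,0,0],[0,0,0],-1],[[0,0,0],[0,0,0],-1],[[0,0,0],[0,0,0],-1],[[0,0,0],[0,0,0],-1],[[0,0,0],[0,0,0],-1]]'
python3 chk.py
```

```text
time: 17.87
tool_pos: [580.2, -65.3, 100.1]
tcp_rot: [3.14, -0.001, 1.808]
contact_force: [0.1, -4.3, 5.5]
grip_width: 0.8
finger_force: 3.1
travel est 148.6 lat -0.8 tool [580.2 -65.3 100.1] F [ 0.5 -4.5  6.1] tool travel vs 614,-215.4 152.6
```

```bash
python3 -m pendant '[[[-0.006,0.025,0],[0,0,0],-1],[[-0.006,0.025,0],[0,0,0],-1],[[-0.006,0.025,0],[0,0,0],-1],[[0,0,0],[0,0,0],-1],[[0,0,0],[0,0,0],-1],[[0,0,0],[0,0,0],-1],[[0,0,0],[0,0,0],-1],[[0,0,0],[0,0,0],-1],[[0,0,0],[0,0,0],-1],[[0,0,0],[0,0,0],-1]]'
python3 chk.py
```

```text
time: 18.75
tool_pos: [580.2, -65.2, 100.2]
tcp_rot: [3.14, 0.003, 1.808]
contact_force: [1.5, -11.5, 4.6]
grip_width: 0.5
finger_force: 7.0
travel est 148.6 lat -0.8 tool [580.2 -65.2 100.2] F [  2.7 -11.7   4. ] tool travel vs 614,-215.4 152.7
```

At the end stop: the push force rose to 11.7 N with no further motion. I ease the push, let the button spring up, then clear the plate and rise.

```bash
python3 -m pendant '[[[0.009,-0.04,0],[0,0,0],-1],[[0,0,0.05],[0,0,0],-1],[[0,0,0.08],[0,0,0],-1],[[0,0,0.1],[0,0,0],-1],[[0,0,0.1],[0,0,0],-1],[[0,0,0.1],[0,0,0],-1],[[0.02,-0.09,0.1],[0,0,0],-1],[[0.02,-0.09,0.1],[0,0,0],-1],[[0,0,0.2],[0,0,0],-1],[[0,0,0.3],[0,0,0],-1]]'
python3 -m pendant '[[[0,0,0.4],[0,0,0],-1],[[0,0,0.7],[0,0,0],-1],[[0,0,1],[0,0,0],-1],[[0,0,1],[0,0,0],-1],[[0,0,1],[0,0,0],-1],[[0,-0.2,1],[0,0,0],-1],[[0,-0.3,0.6],[0,0,0],-1],[[0,0,0.2],[0,0,0],-1],[[0,0,0],[0,0,0],-1],[[0,0,0],[0,0,0],-1]]'
python3 - <<'E'
from h import *
S,D=cam("scene"),cam("side");o=bot.get_obs();print(o["time"],o["tool_pos"],o["contact_force"])
a,b=bot.capture("scene"),bot.capture("side");cv2.imwrite("pics/es.png",a);cv2.imwrite("pics/ed.png",b)
u=np.array([-.2215,.975,0])
X0=np.array([615.8,-223.2,120])
us=[]
for c,im,r0 in((S,a,(280.4,297.7)),(D,b,(359.57,314.17))):
    p=proj(c,X0+150*u)[0].astype(int);m=red(im,(p[0]-18,p[1]-18,p[0]+18,p[1]+18));ys,xs=np.nonzero(m)
    if len(xs): q=(xs.mean(),ys.mean());print(q,len(xs),xs.min(),xs.max(),ys.min(),ys.max(),(plane(c,q,120)-plane(c,r0,120))@u);us.append(q)
if len(us)==2: print(tri(S,us[0],D,us[1]))
E
```

```text
time: 19.63
tool_pos: [579.8, -68.0, 133.1]
tcp_rot: [-3.14, -0.005, 1.808]
contact_force: [0.1, -0.0, -0.7]
grip_width: 0.4
finger_force: 0.0
time: 20.47
tool_pos: [580.0, -82.7, 309.7]
tcp_rot: [-3.14, -0.004, 1.809]
contact_force: [-0.6, -0.2, -0.4]
grip_width: 0.3
finger_force: 0.0
20.4667 [580.03460112 -82.700441   309.65481811] [-0.61596418 -0.21793632 -0.43320203]
(np.float64(308.52941176470586), np.float64(254.84873949579833)) 119 303 314 249 261 149.27823969868638
(np.float64(328.19607843137254), np.float64(264.1372549019608)) 102 322 334 259 270 149.94243429272092
(array([582.87242541, -74.41793795, 115.08764901]), np.float64(1.5569246049984602))
```

The button is up and the travel reads 149.3 to 149.9 mm. My picture budget is spent, so I check the cylinder numerically with a template match.

Run:
```python
from h import *
u=np.array([-.2215,.975,0]);P=np.array([615.8,-223.2,0])+190*u
for n,f,z in(("scene","es",0),("side","ed",0)):
    c=cam(n);a=cv2.imread(f"pics/{n}0.png");b=cv2.imread(f"pics/{f}.png")
    for h0,lab in((215,"top"),(165,"mid")):
        q0,q1=proj(c,P+[0,0,h0])[0],proj(c,P+150*u+[0,0,h0])[0]
        x,y=q0.astype(int);w=13;t=a[y-w:y+w,x-w:x+w]
        X,Y=q1.astype(int);s=b[Y-w-12:Y+w+12,X-w-12:X+w+12]
        r=cv2.matchTemplate(s,t,cv2.TM_CCOEFF_NORMED);_,v,_,m=cv2.minMaxLoc(r)
        sh=np.array([X-12+m[0]-x,Y-12+m[1]-y]);print(n,lab,"score",round(v,2),"shift",sh,"expected",(q1-q0).round(1))
```

```text
scene top score 0.63 shift [ 20 -32] expected [ 26.3 -39.4]
scene mid score 0.56 shift [ 20 -46] expected [ 25.5 -38.7]
side top score 0.13 shift [-21 -54] expected [-27.3 -41.4]
side mid score 0.63 shift [-26 -36] expected [-26.4 -41.3]
```

```bash
python3 -m pendant '[[[0.2,-0.8,0.3],[0,0,0],-1],[[0.2,-0.9,0.5],[0,0,0],-1],[[0.2,-0.9,0.5],[0,0,0],-1],[[0.2,-0.9,0.5],[0,0,0],-1],[[0.2,-0.9,0.5],[0,0,0],-1],[[0.1,-0.5,0.2],[0,0,0],-1],[[0,0,0],[0,0,0],-1],[[0,0,0],[0,0,0],-1],[[0,0,0],[0,0,0],-1],[[0,0,0],[0,0,0],-1]]'
python3 - <<'E'
from h import *
u=np.array([-.2215,.975,0]);l=np.array([.975,.2215,0]);P=np.array([615.8,-223.2,0])+340*u
c=cam("wrist");w=bot.capture("wrist");cv2.imwrite("pics/w9.png",w)
for h in(120,170,220):print(h,"axis",proj(c,P+[0,0,h])[0].round(0),"edges",proj(c,P+25*l+[0,0,h])[0].round(0),proj(c,P-25*l+[0,0,h])[0].round(0))
g=cv2.cvtColor(w,cv2.COLOR_BGR2HSV)
for h in(130,150,170,190,210):
    y=int(proj(c,P+[0,0,h]-25*u)[0][1]);x=int(proj(c,P+[0,0,h])[0][0])
    if 0<=y<480: print(h,y,x,g[y,x-48:x+49:4,2].tolist())
for n in("scene","side"):
    im=bot.capture(n);c=cam(n)
    for h in(140,170,200):
        a,b,m=[proj(c,P+k*l+[0,0,h]-10*u)[0] for k in(-25,25,0)];y=int(m[1]);x=int(m[0]);print(n,h,"expect",a.round(),b.round(),im[y,x-16:x+17:2,1].tolist())
E
```

```text
time: 21.4
tool_pos: [613.3, -228.9, 384.7]
tcp_rot: [-3.14, -0.005, 1.81]
contact_force: [0.6, -0.1, 0.1]
grip_width: 0.5
finger_force: 0.0
120 axis [ 328. -123.] edges [ 352. -122.] [ 304. -123.]
170 axis [ 329. -155.] edges [ 356. -154.] [ 302. -156.]
220 axis [ 330. -194.] edges [ 361. -193.] [ 299. -195.]
scene 140 expect [331. 201.] [346. 207.] [224, 225, 191, 175, 176, 108, 111, 108, 64, 68, 79, 85, 74, 68, 125, 124, 139]
scene 170 expect [331. 195.] [346. 201.] [223, 223, 226, 222, 183, 126, 113, 67, 69, 70, 72, 72, 74, 71, 128, 136, 112]
scene 200 expect [331. 188.] [347. 195.] [160, 160, 216, 224, 224, 169, 62, 70, 87, 96, 98, 96, 77, 72, 163, 153, 160]
side 140 expect [287. 211.] [306. 205.] [159, 153, 138, 97, 104, 113, 117, 119, 119, 116, 106, 108, 115, 167, 162, 162, 191]
side 170 expect [287. 202.] [306. 196.] [129, 132, 112, 96, 106, 114, 120, 123, 98, 86, 85, 84, 131, 199, 203, 203, 196]
side 200 expect [286. 193.] [305. 187.] [109, 110, 103, 91, 104, 112, 93, 84, 83, 82, 82, 80, 82, 108, 116, 125, 93]
```

In both views the cylinder's edges sit upright where a platen moved 150 mm would put them. The robot is clear, so I hand in.

```bash
python3 -c "
from plant import bot
print(bot.close_job())"
```

```text
the job is handed in; nothing more can be done
None
```

The slide is in against its end stop at about 150 mm, the lock button has sprung back up, and I handed the job in at about 21.5 s; the cylinder stands upright on the platen, though I checked it at the end only by pixel profiles and did not test the lock by pulling on the slide.

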